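# Find the rocking key cap on the lane keypad and seat it

### The job

The keypad on the desk is switched off and has new inserts, but one of its four identical key caps was not pushed fully onto its stem. With the fingertips, press the caps near one end until you find the one that rocks and tips, then press that cap firmly down until it is fully home and level like the others. Let go at the end with all four caps home; do not pull any cap up, and leave the things lying round the keypad where they are.

Things in the scene. Friction and masses are not known exactly. Their poses are not given: they have to be found in the camera images.
- keypad: Grey lane keypad fixed to the desk, a flat box 136 (x) x 224 (y) x 24 mm high. Origin: centre of its underside, on the desk; x points away from the robot at yaw 0, z up. Four key units stand in one row along its y axis, 48 mm apart, in any order, their centres 8 mm to the robot's side (-x) of the keypad's centre line, in wells whose 5 mm wide rims rise to 30 mm above the desk; 10 mm free between caps.
- cap_a_top (a point): Centre of the flat top of one of four identical cream key caps (each with a blank white, blue-edged insert on top), 72 mm long (along its x = the keypad's x), 38 mm wide (y), 11 mm high; z is normal to the top. Home and not pressed, this point is 40 mm above the desk and the cap is level. The cap that is not home stands about 3 mm higher, nearly level; its name does not tell which it is.
- cap_b_top (a point): As cap_a_top, on another cap. Holds for all keys: a spring lets the key go 3 mm straight down (about 2 N to start, 5 N to bottom) and brings it back up. A sound cap stays level wherever it is pressed (it gives at most 0.03 rad under a hard push on its end).
- cap_c_top (a point): As cap_a_top, on another cap. Holds for whichever cap is not home: it rocks end to end about its short (y) axis through its centre. Pressed 15 to 30 mm from its centre towards either end (1 to 2 N is enough) that end dips, the cap tilts by 0.09 to 0.13 rad and stays tilted when let go.
- cap_d_top (a point): As cap_a_top, on another cap. Holds for whichever cap is not home: it is a press fit on its stem. Pressed at its middle it levels, the key bottoms, then with about 10 to 12 N it slides down the 3 mm to its stop and stays there; it no longer rocks, and the key springs back up when let go.
- coin_roll: Paper-wrapped coin roll, brown with a red band, standing, 26 mm across, 52 mm high; origin at the centre of its underside. Beside the keypad; loose.
- ticket_pad: Thin turquoise pad of tickets lying flat, 57 x 92 x 10 mm; origin at the centre of its underside. Beside the keypad; loose.
- date_stamp: Self-inking stamp with a red grip, standing, 30 x 46 x 74 mm; origin at the centre of its underside. Beside the keypad; loose.
- gel_pen: Gel pen lying along the far side of the keypad, 142 mm long (its y), 14 mm wide, 11 mm high; origin at the centre of its underside. Loose.

How it is judged:
By the outcome, as a careful person would: the job done as asked, in the order asked, and still so for the second after the job is handed in, with the robot touching nothing.
It also fails if it takes over 45 s, if anything falls off the work surface, if the arm or the gripper's body presses on something with over 40 N, if the wrist force passes 120 N, or if a joint passes its speed limit or range.

### The arm

A 6-joint arm with a two-finger parallel gripper is mounted at the origin on a cart in front of the work surface, level with it; the furniture and walls round the work are solid. World frame = base frame: x ahead of the robot, y to its left, z up, the work surface at z = 0. Lengths are in m, angles in rad, forces in N, time in s.
With the tool pointing down it reaches from about 0.35 to 0.775 m from the base axis. Payload 7.3 kg.
Tool frame: the origin (TCP) lies between the finger pads; the fingertips stand 8 mm ahead of it and the grasp point (between the pads) lies 11 mm behind it (robot.nose_length is the distance from the TCP to the fingertips, in m); z points along the fingers, y is the line along which they close (so a half turn about z gives the same grasp; the last joint's range is limited). The gripper opens to 92 mm and grips with 3 to 60 N. Pads are 19 mm wide; open, the fingers measure 130 mm over their backs; the gripper's body (75 mm by 190 mm) begins 47 mm behind the grasp point.
Start: joints at [-1.335, 0.342, 1.524, -0, 1.275, -0.146], TCP at [0.196, -0.487, 0.235] pointing down, gripper open.
Joint ranges: [-2.53, 2.53], [-0.77, 2.02], [0.04, 2.7], [-1, 4.14], [0.28, 2.66], [-3.11, 3.11]. Speed limits (rad/s): [2.57, 2.57, 3.14, 3.14, 3.14, 3.14].

### API

Orientations are given as [roll, pitch, yaw] about the fixed x, y, z axes, in that order (R = Rz(yaw) Ry(pitch) Rx(roll)).
In Python, from cell import robot gives the robot as it stands. The module is installed in compiled form; this text tells all that it offers.
- The arm moves only by the shell command python3 -m jog 'ROWS' [FORCE]. ROWS is JSON, a list that holds one entry, the list of rows, each a list of 5 numbers: the gripper's target within -1 to 1 (fully open at 1, half-way at 0, shut at -1), then the shift along the tool's x, y, z in m, then the turn about the tool's z in rad. A call has 1 to 5 rows; each row is the pose to reach, as a shift and turn from the pose commanded when the call began, along the tool's axes at that moment; what a row does not reach only later rows make up. A row lasts 1/12 s, in which the tool goes at most 41.7 mm and 7.16 degrees, less where a joint would pass 70% of its speed; a pose out of reach is approached as far as the arm can. A call with a gripper value outside its range is refused whole. The fingers move at their own pace and stop on an object; FORCE is the grip in N (left out, the last holds). Time passes only in rows, so rows that repeat a pose let the fingers close. It gives the time, the measured TCP pose, the force, the opening and the grip force at its end, in the units of the state.
- robot.observe(): the state, without advancing time (a new reading comes with each control period).
- robot.read_camera(name): name is "scene" or "side" or "wrist"; returns the picture (384x512x3 uint8, red, green, blue); there is no depth.
- robot.camera_model(name): a dict with "camera_matrix" (3x3 intrinsics, pixels), "position" and "attitude" of the camera in the world; the wrist camera has in their place "mount" (4x4, takes a point from camera to tool coordinates, whose origin is the TCP and whose axes are the flange's). Camera axes: x right, y down, z forward; pixel columns grow to the right and rows downward; lengths in m; the calibration is good to about 2 mm. The wrist camera is an equidistant fisheye: a pixel r from the principal point sees the ray r / f radians off the axis. A picture is of the moment at which its call begins: read the wrist's pose just before it. camera_model takes no time and is no camera call.
- robot.hand_in(): hands the job in; it is judged then, once.
The state is a dict: "time": time; "qpos": joint angles; "qvel": joint speeds; "joint_efforts": joint torques, N m; "tool_pos": TCP position; "tool_rot": TCP orientation; "contact_force": force on the tool from outside, world axes, zero at the start; "torque": the same for the moment, N m; "opening": finger opening in m; "grip_force": force on a finger pad.
Only numpy, scipy, OpenCV 4.12 (cv2) and the standard library are available. Lean on these libraries where they do the work, as an engineer would, in place of code of your own. Each camera call takes 0.05 s, during which the arm holds its last target. There are 200 camera calls.

## Working session

There is one attempt and no reset: what is moved stays moved. The work goes in short steps, Python scripts to look and compute and a shell command to move; the robot and the scene stay as the last step left them, time stands still between calls to the robot, and variables do not carry over. Pictures are saved under pics/ and viewed, at most 10 in all, crops included, and the job is handed in when it is done.

```bash
mkdir -p pics; python3 - <<'E'
from cell import robot
import cv2,numpy as np
s=robot.observe();print(s['time'],s['tool_pos'],s['tool_rot'],s['opening'],robot.nose_length)
for n in('scene','side','wrist'):
    cv2.imwrite(f'pics/{n}0.png',robot.read_camera(n)[:,:,::-1]);print(n,robot.camera_model(n))
a=cv2.imread('pics/scene0.png');b=cv2.imread('pics/side0.png')
cv2.imwrite('pics/both0.png',cv2.resize(np.hstack([a,b]),(800,300)))
E
```

```text
0.0 [ 0.19553151 -0.48679222  0.23404527] [-3.14003607e+00 -1.75685302e-04  3.81846443e-01] 0.09144076116397963 0.008
scene {'camera_matrix': array([[402.65426743,   0.        , 249.35433194],
       [  0.        , 402.65426743, 190.1974132 ],
       [  0.        ,   0.        ,   1.        ]]), 'position': array([-0.05092602,  0.58194066,  0.62362299]), 'attitude': array([-2.19528049,  0.00400567, -2.29443464])}
side {'camera_matrix': array([[352.91766818,   0.        , 260.35867337],
       [  0.        , 352.91766818, 187.25857167],
       [  0.        ,   0.        ,   1.        ]]), 'position': array([0.36841163, 0.83057323, 0.36619296]), 'attitude': array([-1.94430601e+00, -2.45530571e-03, -2.94782945e+00])}
wrist {'camera_matrix': array([[297.31863964,   0.        , 252.97278219],
       [  0.        , 297.31863964, 194.0743663 ],
       [  0.        ,   0.        ,   1.        ]]), 'mount': array([[-2.65951226e-04, -9.63435569e-01, -2.67939983e-01,
         7.15283664e-02],
       [ 9.99998267e-01,  2.37448401e-04, -1.84637244e-03,
        -8.50054791e-04],
       [ 1.84248280e-03, -2.67940009e-01,  9.63433836e-01,
        -1.50752580e-01],
       [ 0.00000000e+00,  0.00000000e+00,  0.00000000e+00,
         1.00000000e+00]])}
```

View pics/scene0.png

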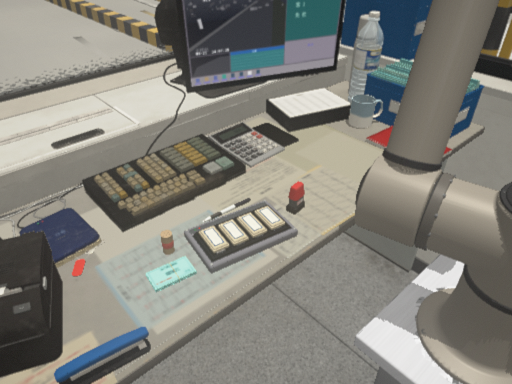

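View pics/side0.png

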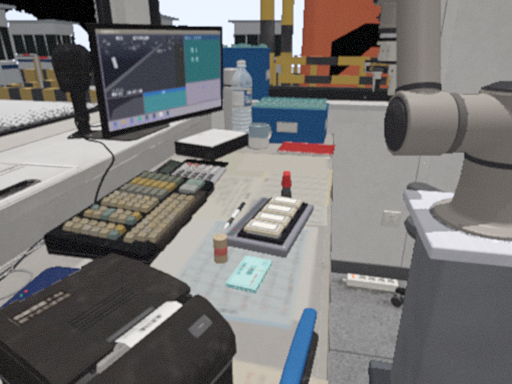

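The scene picture shows the keypad with caps at about (213,240), (233,231), (251,224) and (269,216). The stamp is at (296,196), the coin roll at (167,241), the pad at (171,273) and the pen at (225,210). Next I'll cast these onto planes.

```bash
cat > h.py <<'E'
import numpy as np,cv2
from cell import robot
from scipy.spatial.transform import Rotation as R
def pose(n,s=None):
    m=robot.camera_model(n)
    if n!='wrist': return m['camera_matrix'],R.from_euler('xyz',m['attitude']).as_matrix(),m['position']
    s=s or robot.observe();T=R.from_euler('xyz',s['tool_rot']).as_matrix();M=m['mount']
    return m['camera_matrix'],T@M[:3,:3],T@M[:3,3]+s['tool_pos']
def cast(n,px,z,s=None):
    K,A,p=pose(n,s);o=[]
    for u,v in px:
        x=(u-K[0,2])/K[0,0];y=(v-K[1,2])/K[1,1]
        if n=='wrist':
            r=np.hypot(x,y);d=np.array([x/r*np.sin(r),y/r*np.sin(r),np.cos(r)])
        else: d=np.array([x,y,1])
        d=A@d;o.append(p+d*(z-p[2])/d[2])
    return np.array(o)
def totool(p,s=None):
    s=s or robot.observe();return R.from_euler('xyz',s['tool_rot']).as_matrix().T@(np.array(p)-s['tool_pos'])
E
python3 - <<'E'
from h import *
a=cv2.imread('pics/scene0.png')
c=cv2.resize(a[180:300,140:320],None,fx=4,fy=4,interpolation=cv2.INTER_CUBIC);cv2.imwrite('pics/c0.png',c)
np.set_printoptions(precision=4,suppress=True)
print(cast('scene',[(213,240),(233,231),(251,224),(269,216)],.04))
print(cast('scene',[(296,210),(167,252),(171,273),(205,218),(248,198)],.0))
E
```

```text
[[0.4736 0.2243 0.04  ]
 [0.4675 0.1745 0.04  ]
 [0.4589 0.1298 0.04  ]
 [0.4524 0.0807 0.04  ]]
[[ 0.4593 -0.0197  0.    ]
 [ 0.546   0.2982  0.    ]
 [ 0.4879  0.3249  0.    ]
 [ 0.5845  0.1671  0.    ]
 [ 0.5757  0.0363  0.    ]]
```

View pics/c0.png

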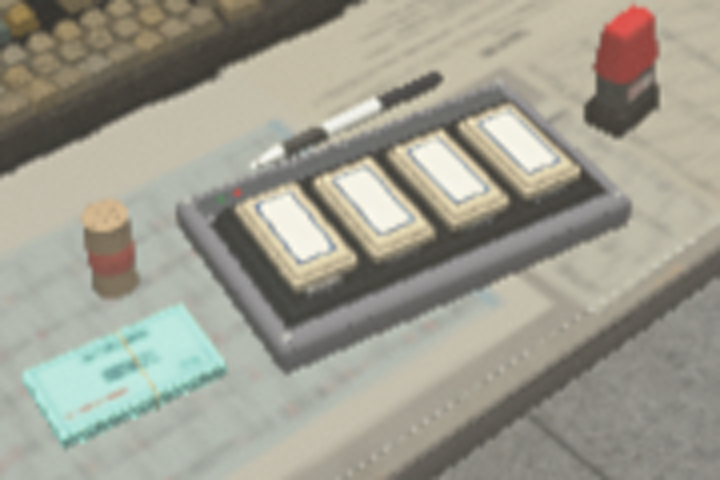

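The crop shows four caps in line, with none obviously raised. Keypad yaw is about -0.147, and I'll start moving over it.

```bash
python3 -m jog '[[[-1,0.194,-0.124,0.0,0.53],[-1,0.194,-0.124,0.0,0.53],[-1,0.194,-0.124,0.0,0.53],[-1,0.194,-0.124,0.0,0.53],[-1,0.194,-0.124,0.0,0.53]]]' 20
python3 - <<'E'
from h import *
print(totool([.45,.15,.235]))
E
```

```text
time: 0.57
tool_pos: [0.3106, -0.3259, 0.2346]
tool_rot: [3.141, 0.0, -0.155]
contact_force: [0.2, -0.8, 0.6]
opening: 0.0628
grip_force: 0.0
[ 6.42619939e-02 -4.91676972e-01 -4.84748714e-04]
```

```bash
python3 -m jog '[[[-1,0.065,-0.25,0.0,0],[-1,0.065,-0.25,0.0,0],[-1,0.065,-0.25,0.0,0],[-1,0.065,-0.25,0.0,0],[-1,0.065,-0.25,0.0,0]]]'
python3 -m jog '[[[-1,0,-0.24,0.0,0],[-1,0,-0.24,0.0,0],[-1,0,-0.24,0.0,0],[-1,0,-0.24,0.0,0],[-1,0,-0.24,0.0,0]]]'
python3 -m jog '[[[-1,0,-0.02,0.0,0],[-1,0,-0.02,0.0,0],[-1,0,-0.02,0.0,0]]]'
python3 - <<'E'
from h import *
np.set_printoptions(precision=4,suppress=True)
s=robot.observe();print(s['tool_pos'],s['tool_rot'],s['opening'],s['time'])
np.save('s1.npy',np.r_[s['tool_pos'],s['tool_rot']])
im=robot.read_camera('wrist');cv2.imwrite('pics/w1.png',im[:,:,::-1])
E
```

```text
time: 0.98
tool_pos: [0.392, -0.1334, 0.2348]
tool_rot: [3.141, -0.0, -0.149]
contact_force: [0.9, -0.2, -0.5]
opening: 0.0298
grip_force: 0.0
time: 1.4
tool_pos: [0.4223, 0.0727, 0.2347]
tool_rot: [3.141, -0.0, -0.148]
contact_force: [0.9, -0.3, -0.1]
opening: 0.001
grip_force: 0.0
time: 1.65
tool_pos: [0.4253, 0.0913, 0.2344]
tool_rot: [3.141, 0.001, -0.145]
contact_force: [0.1, -0.8, -0.6]
opening: 0.0005
grip_force: 0.0
[0.4253 0.0913 0.2344] [ 3.1411  0.0007 -0.1451] 0.0005403895993431421 1.65
```

View pics/w1.png

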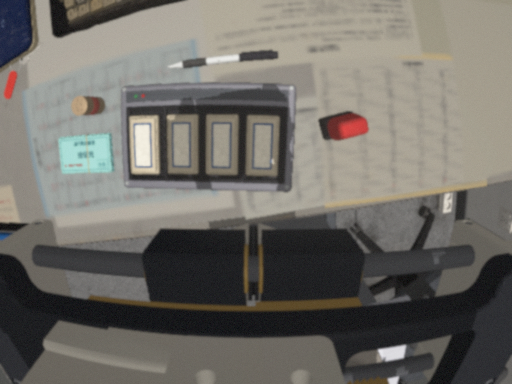

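The wrist view shows the caps at (144,145), (183,144), (221,144) and (262,146), inside the keypad outline from (123,85) to (296,190). Next I'll segment the caps.

```bash
python3 - <<'E'
from h import *
np.set_printoptions(precision=4,suppress=True)
v=np.load('s1.npy');s={'tool_pos':v[:3],'tool_rot':v[3:]}
im=cv2.imread('pics/w1.png');g=cv2.cvtColor(im,cv2.COLOR_BGR2HSV)
b,_,r=cv2.split(im.astype(int))
m=np.zeros(b.shape,np.uint8);m[108:182,127:285]=((r[108:182,127:285]>70)&((r-b)[108:182,127:285]>8))*255
m=cv2.morphologyEx(m,cv2.MORPH_CLOSE,np.ones((5,5)))
cs=[c for c in cv2.findContours(m,0,2)[0] if cv2.contourArea(c)>300];L=[]
for c in sorted(cs,key=lambda c:c[:,0,0].mean()):
    rc=cv2.minAreaRect(c);P=cast('wrist',cv2.boxPoints(rc),.04,s)
    e=sorted([np.linalg.norm(P[0]-P[1]),np.linalg.norm(P[1]-P[2])])
    L.append(P.mean(0));print(rc,P.mean(0),e)
L=np.array(L)
if len(L)==4:
    print('gaps',np.linalg.norm(np.diff(L,axis=0),axis=1))
    d=L[0]-L[3];print('yaw',np.arctan2(-d[0],d[1]))
E
```

```text
((144.0955047607422, 144.1290740966797), (60.4527473449707, 31.278642654418945), 88.49256896972656) [0.4817 0.2186 0.04  ] [np.float64(0.04113653516358563), np.float64(0.07357807894189004)]
((181.99998474121094, 143.5), (31.999996185302734, 60.99999237060547), 0.0) [0.4738 0.1706 0.04  ] [np.float64(0.03886482794256823), np.float64(0.07394019871508838)]
((221.5, 144.5), (61.0, 33.0), 90.0) [0.4648 0.1238 0.04  ] [np.float64(0.03830757326614269), np.float64(0.0719338148449009)]
((262.0802307128906, 145.1133575439453), (33.48707962036133, 61.642887115478516), 1.5911403894424438) [0.457  0.0769 0.04  ] [np.float64(0.03848295406041708), np.float64(0.07266088452335828)]
gaps [0.0487 0.0477 0.0476]
yaw -0.17254655466635638
```

```bash
python3 -m jog '[[[-1,0.0085,0.009,0.04,0.026],[-1,0.0085,0.009,0.08,0.026],[-1,0.0085,0.009,0.12,0.026],[-1,0.0085,0.009,0.16,0.026],[-1,0.0085,0.009,0.17,0.026]]]'
python3 -m jog '[[[-1,0,0,0,0],[-1,0,0,0,0]]]'
python3 - <<'E'
from h import *
print(totool([.4324,.0812,.054]),robot.observe()['contact_force'])
E
```

```text
time: 2.12
tool_pos: [0.4291, 0.0785, 0.06]
tool_rot: [3.14, 0.009, -0.177]
contact_force: [-0.7, 0.3, -0.5]
opening: 0.0002
grip_force: 0.0
time: 2.28
tool_pos: [0.4327, 0.0791, 0.0646]
tool_rot: [3.141, 0.001, -0.176]
contact_force: [1.0, 0.0, 0.3]
opening: 0.0
grip_force: 0.0
[-0.00060616 -0.00200665  0.01063637] [0.99716983 0.030984   0.30396723]
```

```bash
python3 -m jog '[[[-1,0,-0.002,0.009,0],[-1,0,-0.002,0.0145,0],[-1,0,-0.002,0.0145,0]]]'
python3 -m jog '[[[-1,0,0,0.0015,0],[-1,0,0,0.002,0],[-1,0,0,0.002,0]]]'
python3 -m jog '[[[-1,0,0,0.001,0],[-1,0,0,0.002,0],[-1,0,0,0.002,0]]]'
```

```text
time: 2.53
tool_pos: [0.433, 0.0821, 0.0502]
tool_rot: [3.142, -0.001, -0.174]
contact_force: [-0.7, -1.5, 0.7]
opening: 0.0005
grip_force: 0.0
time: 2.78
tool_pos: [0.4332, 0.0823, 0.0485]
tool_rot: [-3.142, -0.001, -0.174]
contact_force: [0.5, -0.1, 0.4]
opening: 0.0002
grip_force: 0.0
time: 3.03
tool_pos: [0.4331, 0.0823, 0.0464]
tool_rot: [-3.142, -0.001, -0.174]
contact_force: [-0.5, 0.2, 3.5]
opening: 0.0005
grip_force: 1.7
```

Cap 1 (rightmost) gives no force at 40.5 mm and 3.5 N at 38.4 mm, so it's sound. Next cap.

```bash
python3 -m jog '[[[-1,0,0,-0.013,0],[-1,0,-0.024,-0.013,0],[-1,0,-0.048,-0.013,0],[-1,0,-0.048,-0.008,0],[-1,0,-0.048,-0.0045,0]]]'
python3 -m jog '[[[-1,0,0,0.0015,0],[-1,0,0,0.0025,0],[-1,0,0,0.0025,0]]]'
python3 -m jog '[[[-1,0,0,0.001,0],[-1,0,0,0.002,0],[-1,0,0,0.002,0]]]'
```

```text
time: 3.45
tool_pos: [0.4413, 0.1302, 0.0504]
tool_rot: [3.141, -0.0, -0.172]
contact_force: [0.3, 0.2, 0.7]
opening: 0.0004
grip_force: 0.0
time: 3.7
tool_pos: [0.4407, 0.1289, 0.0479]
tool_rot: [3.141, 0.001, -0.175]
contact_force: [-1.0, 0.4, 3.1]
opening: 0.0004
grip_force: 1.0
time: 3.95
tool_pos: [0.4409, 0.129, 0.0462]
tool_rot: [3.141, 0.001, -0.175]
contact_force: [-2.8, -2.0, 4.1]
opening: 0.0001
grip_force: 1.8
```

Cap 2 met force earlier, at 39.9 mm. I'll lift and look.

```bash
python3 -m jog '[[[-1,0,0,-0.02,0],[-1,-0.04,0,-0.06,0],[-1,-0.06,0,-0.08,0],[-1,-0.06,0,-0.08,0],[-1,-0.06,0,-0.08,0]]]'
python3 - <<'E'
from h import *
s=robot.observe();print(s['tool_pos'],s['tool_rot'])
np.save('s2.npy',np.r_[s['tool_pos'],s['tool_rot']])
a=robot.read_camera('wrist')[:,:,::-1];b=robot.read_camera('side')[:,:,::-1];c=robot.read_camera('scene')[:,:,::-1]
for n,i in zip('wsc',(a,b,c)):cv2.imwrite(f'pics/{n}2.png',i)
f=lambda i:cv2.resize(i,(390,290),interpolation=cv2.INTER_CUBIC)
o=np.zeros((600,800,3),np.uint8);o[:288,:384]=cv2.resize(a,(384,288))
o[:290,400:790]=f(b[190:255,225:315]);o[300:590,:390]=f(c[195:270,185:300]);cv2.imwrite('pics/m2.png',o)
E
```

```text
time: 4.37
tool_pos: [0.3826, 0.1402, 0.1278]
tool_rot: [-3.14, -0.004, -0.173]
contact_force: [0.3, 1.1, 0.5]
opening: 0.0003
grip_force: 0.0
[0.38255597 0.14022111 0.12781043] [-3.14018624 -0.00447486 -0.17331767]
```

View pics/m2.png

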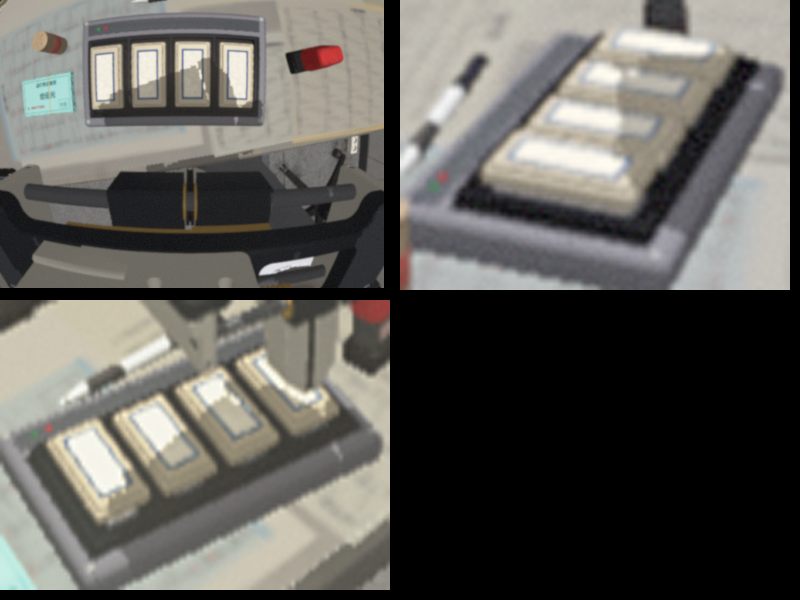

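```bash
python3 -m jog '[[[-1,0.03,-0.024,0.02,0],[-1,0.059,-0.047,0.04,0],[-1,0.059,-0.047,0.06,0],[-1,0.059,-0.047,0.071,0],[-1,0.059,-0.047,0.071,0]]]'
python3 -m jog '[[[-1,0,0,0,0]]]'
```

```text
time: 4.93
tool_pos: [0.4471, 0.1754, 0.0512]
tool_rot: [3.139, 0.007, -0.175]
contact_force: [-1.6, -0.8, 0.9]
opening: 0.0005
grip_force: 0.0
time: 5.02
tool_pos: [0.448, 0.1755, 0.0536]
tool_rot: [3.14, 0.003, -0.175]
contact_force: [0.6, 0.1, 0.1]
opening: 0.0006
grip_force: 0.0
```

```bash
python3 -m jog '[[[-1,0,0,0.0025,0],[-1,0,0,0.004,0],[-1,0,0,0.004,0]]]'
python3 -m jog '[[[-1,0,0,0.0013,0],[-1,0,0,0.0013,0],[-1,0,0,0.0013,0]]]'
python3 -m jog '[[[-1,0,0,0.001,0],[-1,0,0,0.001,0],[-1,0,0,0.001,0]]]'
python3 -m jog '[[[-1,0,0,0.0015,0],[-1,0,0,0.0015,0],[-1,0,0,0.0015,0]]]'
```

```text
time: 5.27
tool_pos: [0.4487, 0.1759, 0.0516]
tool_rot: [-3.141, -0.001, -0.174]
contact_force: [0.5, -0.2, -1.6]
opening: 0.0005
grip_force: 0.0
time: 5.52
tool_pos: [0.4486, 0.176, 0.0502]
tool_rot: [-3.141, -0.001, -0.174]
contact_force: [-0.0, 0.2, -0.1]
opening: 0.0007
grip_force: 0.0
time: 5.77
tool_pos: [0.4484, 0.176, 0.0489]
tool_rot: [3.142, -0.0, -0.174]
contact_force: [-0.7, 0.4, -0.2]
opening: 0.0007
grip_force: 0.0
time: 6.02
tool_pos: [0.4485, 0.176, 0.0475]
tool_rot: [-3.142, -0.0, -0.174]
contact_force: [0.3, 1.2, 2.3]
opening: 0.0004
grip_force: 1.2
```

Cap 3 feels sound: no force at 40.9 mm, 2.3 N at 39.5 mm. Now the leftmost.

```bash
python3 -m jog '[[[-1,0,0,-0.013,0],[-1,0,-0.024,-0.013,0],[-1,0,-0.048,-0.013,0],[-1,0,-0.048,-0.008,0],[-1,0,-0.048,-0.005,0]]]'
python3 -m jog '[[[-1,0,0,0.001,0],[-1,0,0,0.001,0],[-1,0,0,0.001,0]]]'
python3 -m jog '[[[-1,0,0,0.001,0],[-1,0,0,0.001,0],[-1,0,0,0.001,0]]]'
python3 -m jog '[[[-1,0,0,0.0015,0],[-1,0,0,0.0015,0],[-1,0,0,0.0015,0]]]'
python3 -m jog '[[[-1,0,0,0.0015,0],[-1,0,0,0.0015,0],[-1,0,0,0.0015,0]]]'
```

```text
time: 6.43
tool_pos: [0.4566, 0.2239, 0.0519]
tool_rot: [3.141, 0.0, -0.172]
contact_force: [0.3, -0.6, -0.9]
opening: 0.0005
grip_force: 0.0
time: 6.68
tool_pos: [0.4565, 0.2224, 0.0512]
tool_rot: [3.141, 0.001, -0.175]
contact_force: [-0.3, 0.9, 0.8]
opening: 0.0007
grip_force: 0.0
time: 6.93
tool_pos: [0.4568, 0.2229, 0.0505]
tool_rot: [3.141, -0.0, -0.175]
contact_force: [0.1, 0.5, 0.9]
opening: 0.0001
grip_force: 0.0
time: 7.18
tool_pos: [0.4568, 0.2232, 0.049]
tool_rot: [3.141, -0.0, -0.174]
contact_force: [-1.6, -1.0, 3.7]
opening: 0.0004
grip_force: 1.1
time: 7.43
tool_pos: [0.4568, 0.2232, 0.0475]
tool_rot: [3.141, -0.0, -0.174]
contact_force: [-1.1, -0.8, 3.4]
opening: 0.0001
grip_force: 1.8
```

Cap 4 made contact near 42.5–41 mm, which suggests the rocker. I'll lift and verify visually.

```bash
python3 -m jog '[[[-1,0,0,-0.02,0],[-1,-0.0,0.03,-0.05,0],[-1,-0.0,0.06,-0.08,0],[-1,-0.0,0.08,-0.1,0],[-1,-0.0,0.08,-0.1,0]]]'
python3 - <<'E'
from h import *
s=robot.observe();print(s['tool_pos'],s['tool_rot'])
np.save('s3.npy',np.r_[s['tool_pos'],s['tool_rot']])
a=robot.read_camera('wrist')[:,:,::-1];b=robot.read_camera('side')[:,:,::-1];c=robot.read_camera('scene')[:,:,::-1]
for n,i in zip('wsc',(a,b,c)):cv2.imwrite(f'pics/{n}3.png',i)
f=lambda i:cv2.resize(i,(390,290),interpolation=cv2.INTER_CUBIC)
b0=cv2.imread('pics/side0.png');c0=cv2.imread('pics/scene0.png')
o=np.vstack([np.hstack([f(b0[190:255,225:315]),f(b[190:255,225:315])]),np.hstack([f(c0[195:270,185:300]),f(c[195:270,185:300])])])
cv2.imwrite('pics/m3.png',o)
E
```

```text
time: 7.85
tool_pos: [0.4445, 0.1423, 0.1511]
tool_rot: [-3.14, -0.007, -0.176]
contact_force: [0.6, 0.4, 0.5]
opening: 0.0006
grip_force: 0.0
[0.44453078 0.14226897 0.15113117] [-3.14032815 -0.00657011 -0.17625438]
```

View pics/m3.png

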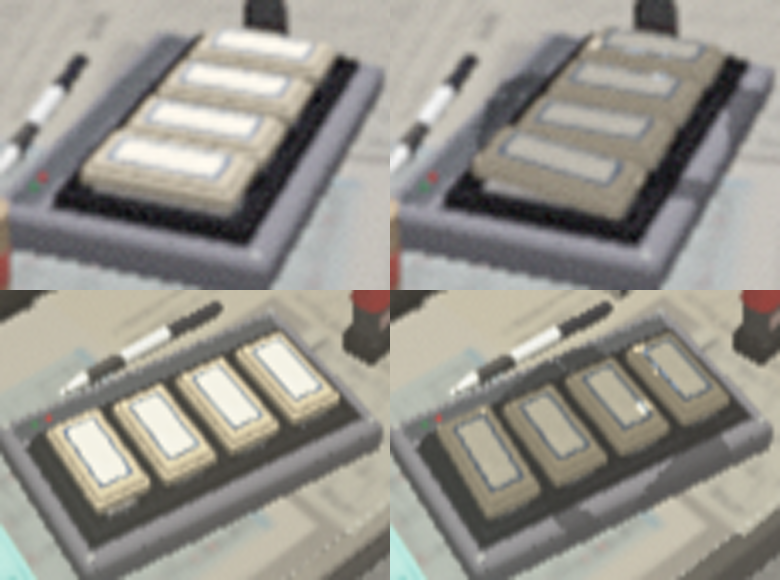

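View pics/w3.png

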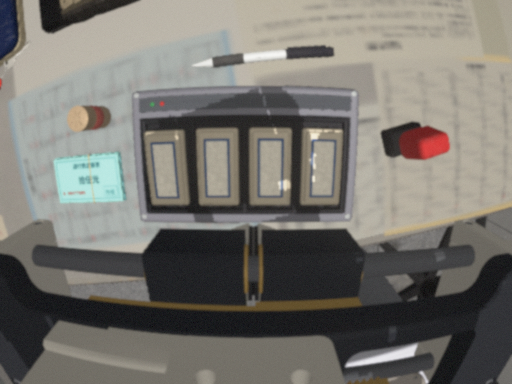

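The side view shows the leftmost cap (front in that view, crop (560,170)) tipped with its near end down; the others are level. In the wrist view that cap is centred at about (167,167). I'll press its middle.

```bash
python3 -m jog '[[[-1,0.012,-0.04,0.02,0],[-1,0.025,-0.08,0.04,0],[-1,0.025,-0.08,0.065,0],[-1,0.025,-0.08,0.08,0],[-1,0.025,-0.08,0.085,0]]]'
python3 -m jog '[[[-1,0,0,0,0],[-1,0,0,0,0]]]'
python3 - <<'E'
from h import *
print(totool([.4815,.2188,.053]))
E
```

```text
time: 8.42
tool_pos: [0.4787, 0.2199, 0.0578]
tool_rot: [3.138, 0.007, -0.172]
contact_force: [-0.7, 0.1, -0.2]
opening: 0.0005
grip_force: 0.0
time: 8.58
tool_pos: [0.4811, 0.2192, 0.062]
tool_rot: [3.141, 0.001, -0.174]
contact_force: [-0.4, 0.1, 0.6]
opening: 0.0005
grip_force: 0.0
[0.00050711 0.00026373 0.009023  ]
```

```bash
python3 -m jog '[[[-1,0,0,0.005,0],[-1,0,0,0.009,0],[-1,0,0,0.011,0],[-1,0,0,0.0125,0],[-1,0,0,0.0125,0]]]'
python3 -m jog '[[[-1,0,0,0.001,0],[-1,0,0,0.002,0],[-1,0,0,0.002,0]]]'
python3 -m jog '[[[-1,0,0,0.0005,0],[-1,0,0,0.001,0],[-1,0,0,0.001,0]]]'
python3 -m jog '[[[-1,0,0,0.0005,0],[-1,0,0,0.001,0],[-1,0,0,0.001,0]]]'
```

```text
time: 9.0
tool_pos: [0.4823, 0.2188, 0.0505]
tool_rot: [-3.141, -0.002, -0.174]
contact_force: [0.8, -1.3, 2.7]
opening: 0.0006
grip_force: 1.6
time: 9.25
tool_pos: [0.4825, 0.2188, 0.0485]
tool_rot: [-3.141, -0.003, -0.174]
contact_force: [2.6, -2.1, 5.6]
opening: 0.0003
grip_force: 2.4
time: 9.5
tool_pos: [0.4826, 0.2188, 0.0479]
tool_rot: [-3.141, -0.003, -0.174]
contact_force: [2.4, -3.0, 7.9]
opening: 0.0005
grip_force: 3.9
time: 9.75
tool_pos: [0.4826, 0.2188, 0.0469]
tool_rot: [-3.141, -0.003, -0.174]
contact_force: [1.4, -3.1, 8.5]
opening: 0.0
grip_force: 4.1
```

Sliding down; continue towards 0.045 until the stop.

```bash
python3 -m jog '[[[-1,0,0,0.0005,0],[-1,0,0,0.001,0],[-1,0,0,0.001,0]]]'
python3 -m jog '[[[-1,0,0,0.0005,0],[-1,0,0,0.001,0],[-1,0,0,0.001,0]]]'
python3 -m jog '[[[-1,0,0,0.0005,0],[-1,0,0,0.001,0],[-1,0,0,0.001,0]]]'
```

```text
time: 10.0
tool_pos: [0.4826, 0.2188, 0.0459]
tool_rot: [-3.141, -0.003, -0.174]
contact_force: [1.6, -2.8, 8.1]
opening: 0.0006
grip_force: 4.2
time: 10.25
tool_pos: [0.4826, 0.2188, 0.0451]
tool_rot: [-3.141, -0.003, -0.174]
contact_force: [2.1, -3.2, 9.6]
opening: 0.0005
grip_force: 5.0
time: 10.5
tool_pos: [0.4827, 0.2188, 0.045]
tool_rot: [-3.141, -0.003, -0.174]
contact_force: [-1.4, -3.8, 17.8]
opening: 0.0002
grip_force: 8.9
```

At the stop: 37.0 mm, and the force has jumped to 18 N. A little more, then release and check.

```bash
python3 -m jog '[[[-1,0,0,0.0005,0],[-1,0,0,0.0008,0],[-1,0,0,0.0008,0]]]'
python3 -m jog '[[[-1,0,0,-0.01,0],[-1,0,0,-0.03,0],[-1,0,0.03,-0.06,0],[-1,0,0.07,-0.1,0],[-1,0,0.08,-0.11,0]]]'
python3 -m jog '[[[-1,0,0.04,-0.04,0],[-1,0,0.08,-0.08,0],[-1,0,0.12,-0.1,0],[-1,0,0.12,-0.1,0],[-1,0,0.12,-0.1,0]]]'
python3 - <<'E'
from h import *
b=robot.read_camera('side')[:,:,::-1];c=robot.read_camera('scene')[:,:,::-1]
f=lambda i:cv2.resize(i,(390,290),interpolation=cv2.INTER_CUBIC)
b0=cv2.imread('pics/side0.png');c0=cv2.imread('pics/scene0.png')
o=np.vstack([np.hstack([f(b0[190:255,225:315]),f(b[190:255,225:315])]),np.hstack([f(c0[180:300,140:320]),f(c[180:300,140:320])])])
cv2.imwrite('pics/m4.png',o)
E
```

```text
time: 10.75
tool_pos: [0.4828, 0.2188, 0.0449]
tool_rot: [-3.141, -0.004, -0.174]
contact_force: [-2.0, -4.1, 24.0]
opening: 0.0006
grip_force: 12.1
time: 11.17
tool_pos: [0.4666, 0.139, 0.1536]
tool_rot: [3.141, 0.0, -0.174]
contact_force: [1.9, 0.2, 0.2]
opening: 0.0006
grip_force: 0.0
time: 11.58
tool_pos: [0.4472, 0.0185, 0.2554]
tool_rot: [3.141, -0.005, -0.178]
contact_force: [0.9, -0.1, 0.8]
opening: 0.0004
grip_force: 0.0
```

View pics/m4.png

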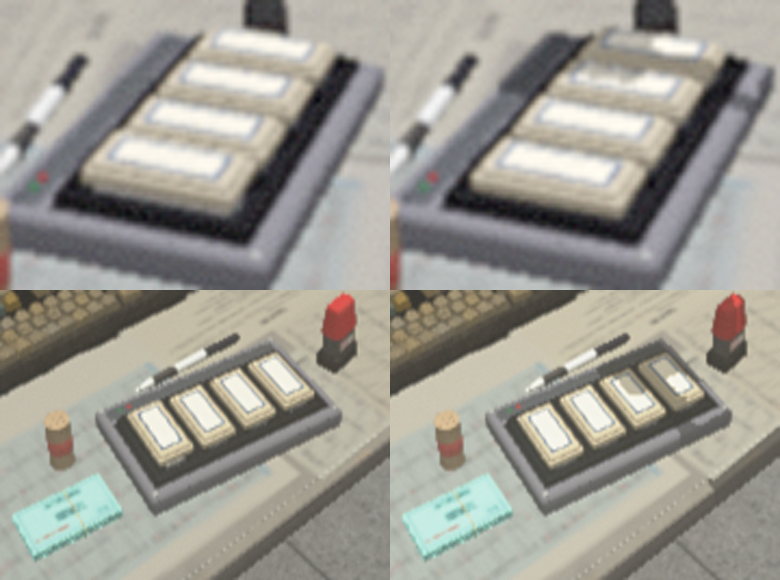

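The leftmost cap now sits level and lower, in line with the others, and the surrounding objects haven't moved. Handing in.

```bash
python3 -m jog '[[[-1,0,0,0,0],[-1,0,0,0,0],[-1,0,0,0,0]]]'; python3 -c "
from cell import robot
print(robot.hand_in())"
```

```text
time: 11.93
tool_pos: [0.4463, 0.023, 0.2511]
tool_rot: [-3.142, 0.002, -0.173]
contact_force: [0.4, 0.9, -0.8]
opening: 0.0007
grip_force: 0.0
the job is handed in; nothing more can be done
None
```

The leftmost cap (seen from the robot) was the one that rocked; I pressed it down to its stop, all four caps now look level in the camera views, nothing else moved, and the job is handed in at 11.9 s.

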